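# Lay out two kits for the fire lesson

### The job

Make up two kits for the fire lesson. The lighting kit goes in the oblong foil tray: stand the low iron holder on the tray's floor, seat the tealight in its cup, and lay the small matchbox flat on the floor beside it; the smothering kit goes in the round foil tray: the slim candle and, next to it, the tall glass, both standing upright and flat on the tray's floor. Do not drop the glass, and leave the broad candle, the low glass of burnt matches and the big matchbox where they are.

Things in the scene. Friction and masses are not known exactly. Their poses are not given: they have to be found in the camera images.
- oblong_tray: Empty oblong tray of crimped aluminium foil, fixed to the table: outside 294 x 194 mm with rounded corners. Origin at the centre of its underside; x along its long side, y along its short side, z up. The flat floor, 250 x 150 mm with corners of 50 mm radius, lies 3 mm above the table; the walls flare outward to a rim 22 mm above the table.
- round_tray: Empty round tray of crimped aluminium foil, fixed to the table: 234 mm across outside. Origin at the centre of its underside, z up. The flat floor, 190 mm in diameter, lies 3 mm above the table; the wall flares outward to a rim 22 mm above the table.
- holder_cup (a point): Low black wrought-iron holder for one tealight, loose: a ring foot 90 mm across made of 8 mm rod, three bent legs and on top a shallow round cup, 53 mm outside diameter, 48 mm inside, open upward. 59 mm high in all, about 0.28 kg. The point lies on the upright axis (z up) at the cup's centre, 52 mm above the underside of the foot; the cup spans 45 to 59 mm above the underside, its inner floor is at 49 mm. It is gripped across the outside of the cup.
- tealight_mid (a point): Tealight in an aluminium cup, loose: 39 mm diameter, 24 mm high, about 25 g, white wax on top. The point is its centre, half-way up (12 mm above its underside); z up. In the holder's cup its lower 10 mm sink below the rim.
- matchbox_mid (a point): Small matchbox, loose, lying flat: 56 x 37 mm, 16 mm thick, about 20 g, pale card with a dark band. The point is its centre (8 mm above its underside); x along its 56 mm length, y along its 37 mm width, z up.
- candle_mid (a point): Slim white candle, a plain upright cylinder, loose: 42 mm diameter, 70 mm high, about 90 g. The point is its centre (35 mm above its underside); z up.
- glass_mid (a point): Tall clear drinking glass, empty, mouth up, loose: 57 mm diameter at the foot, 60 mm at the rim, 92 mm high, about 0.19 kg. The point is its centre (46 mm above its underside); z up.
- broad_candle_mid (a point): Broad ivory candle, 72 mm diameter, 45 mm high, loose, not part of the kits. The point is its centre, half-way up.
- low_glass_mid (a point): Low wide clear glass with burnt matches in it, 74 mm diameter at the rim, 62 mm high, loose, not part of the kits. The point is its centre, half-way up.
- big_matchbox_mid (a point): Big household matchbox, 110 x 64 mm, 21 mm thick, lying flat, loose, not part of the kits. The point is its centre; x along its length.

How it is judged (in metres and radians):
At the end, for the whole second after the job is handed in: In the oblong tray, on its floor: holder upright, tealight level in its cup (8 mm), small matchbox flat. In the round tray, on its floor: slim candle and tall glass upright. Heights within 4 mm, tilt under 0.1 rad (matchbox 0.12), all released and at rest (x of holder_cup in the frame of oblong_tray between -0.1 and 0.1 m and y of holder_cup in the frame of oblong_tray between -0.05 and 0.05 m and z of holder_cup in the frame of oblong_tray between 0.051 and 0.059 m and angle between each of holder_cup, tealight_mid, candle_mid, glass_mid's own z axis and vertical below 0.1 rad and horizontal distance between tealight_mid and holder_cup below 0.008 m and z of tealight_mid in the frame of holder_cup between 0.005 and 0.013 m and x of matchbox_mid in the frame of oblong_tray between -0.12 and 0.12 m and y of matchbox_mid in the frame of oblong_tray between -0.07 and 0.07 m and z of matchbox_mid in the frame of oblong_tray between 0.007 and 0.015 m and (angle between matchbox_mid's own z axis and vertical below 0.12 rad or angle between matchbox_mid's own z axis and vertical above 3.02 rad) and horizontal distance between candle_mid and round_tray below 0.08 m and z of candle_mid in the frame of round_tray between 0.034 and 0.042 m and horizontal distance between glass_mid and round_tray below 0.075 m and z of glass_mid in the frame of round_tray between 0.045 and 0.053 m and linear speed of each of holder, tealight, matchbox, candle, glass below 0.02 m/s); the robot touches nothing.
It fails at once if the broad candle is pushed more than 30 mm from its place or tipped over (distance of broad_candle_mid from where it was at the start of the episode above 0.03 m or angle between broad_candle_mid's own z axis and vertical above 0.5 rad).
It fails at once if the low glass is pushed more than 30 mm from its place or tipped over (distance of low_glass_mid from where it was at the start of the episode above 0.03 m or angle between low_glass_mid's own z axis and vertical above 0.5 rad).
It fails at once if the big matchbox is pushed more than 30 mm from its place or tipped over (distance of big_matchbox_mid from where it was at the start of the episode above 0.03 m or angle between big_matchbox_mid's own z axis and vertical above 0.5 rad).
It fails at once if the tall glass is dropped (moves faster than 0.6 m/s, a fall of about 2 cm, with no finger on it) (linear speed of glass above 0.6 m/s and contact force between the fingers and glass below 0.05 N).
It also fails if it takes over 122 s, if anything falls off the work surface, if the arm or the gripper's body presses on something with over 40 N, if the wrist force passes 120 N, or if a joint passes its speed limit or range.

### The arm

A 7-joint arm with a two-finger parallel gripper is mounted at the origin on the work surface. World frame = base frame: x ahead of the robot, y to its left, z up, the work surface at z = 0. Lengths are in mm, angles in rad, forces in N, time in s.
With the tool pointing down it reaches from about 400 to 875 mm from the base axis. Payload 4.4 kg.
Tool frame: the origin (TCP) lies midway between the tips of the shut fingers; the grasp point (between the pads) lies 19 mm behind it; z points along the fingers, y is the direction in which the jaws open and shut (so a half turn about z gives the same grasp; the last joint's range is limited). The gripper opens to 85 mm and grips with 20 to 120 N. Pads are 22 mm wide; open, the fingers measure 114 mm over their backs; the gripper's body (76 mm by 85 mm) begins 54 mm behind the grasp point. The pads swing forward as they close: fully open they stand 13 mm farther back than shut.
Start: joints at [-1.335, 0.628, 0.038, 1.517, -0.027, 0.996, -0.02], TCP at [193.181, 620.644, 231.313] pointing down, gripper open.
Joint ranges: [-3.06, 3.06], [-0.37, 2.12], [-1.25, 1.32], [0.18, 2.47], [-1.1, 4.24], [0.23, 1.98], [-2.94, 2.94]. Speed limits (rad/s): [2.57, 2.57, 3.14, 3.14, 3.14, 3.14, 3.14].

### API

Orientations are given as a rotation vector (axis times angle).
In Python, from rig import * gives the robot as it stands.
- The arm moves only by the tool play_rows, never from a script. Its argument "steps" is a list of rows, each a list of 5 numbers: the finger opening in cm, from 0 to 8.54, then the shift along the world's x, y, z in cm, then the turn about the world's z in rad. In form: [[hand, dx, dy, dz, turn], ...]. A call has 1 to 10 rows; each row is the pose to reach, as a shift and turn from the pose measured when the call began; what a row does not reach only later rows make up. A row lasts 1/8 s, in which the tool goes at most 62.5 mm and 10.7 degrees, less where a joint would pass 70% of its speed; a pose out of reach is approached as far as the arm can. A call with a gripper value outside its range is refused whole. The fingers move at their own pace and stop on an object; "grip_force" is the grip in N (left out, the last holds). Time passes only in rows, so rows that repeat a pose let the fingers close. It gives the time, the measured TCP pose, the force and the opening at its end, in the units of the state.
- get_obs(): the state, without advancing time (a new reading comes with each control period).
- grab_frame(name): name is "scene" or "top"; returns a dict with "image" (420x560x3 uint8, red, green, blue), "depth" (420x560 float32, mm along the optical axis (not along the pixel's ray), 0 where there is no reading), "camera_matrix" (3x3 intrinsics, pixels), "R" (3x3) and "t" (3): a world point X has camera coordinates R X + t. Camera axes: x right, y down, z forward; pixel columns grow to the right and rows downward; lengths in mm; the calibration is good to about 2 mm. A picture is of the moment at which its call begins.
- sign_off(): hands the job in, once; it reports no verdict.
Trained networks look in a picture, given as the dict that the camera call returned (one of the last four; its "shot" number tells which), for a name from the list of things; names that differ only in an ending like _2 or _b are one class to them, and where a whole thing is asked for, a point or a joint stands for the part that bears it (a point fixed in the world has none). Each returns a list of dicts, best first, with "score" (0 to 1); they miss things now and then, are a little off and sometimes report something else, mostly with a low value. They report only what shows in the picture. A call takes as long as a camera call.
- recognise(picture, query): "point" ([x, y, z] in mm, in the coordinates of the camera as it stood for that picture, good to about 4 mm: the middle of the surface that is visible of it).
- spot_point(picture, query): "point" ([x, y, z] in mm, in the coordinates of the camera as it stood for that picture, good to about 4 mm: a listed point, or the origin of a listed thing).
The state is a dict: "clock": time; "qpos": joint angles; "dq": joint speeds; "effort": joint torques, N m; "position": TCP position; "tcp_rot": TCP orientation; "contact_force": force on the tool from outside, world axes, zero at the start; "wrist_torque": the same for the moment, N m; "gripper_width": opening from 0.0 (shut) to 1.0 (fully open).
Only numpy, scipy, OpenCV 4.12 (cv2) and the standard library are available. Lean on these libraries where they do the work, as an engineer would, in place of code of your own. Each camera call takes 0.05 s, during which the arm holds its last target.

## Working session

There is one attempt and no reset: what is moved stays moved. The work goes in short steps, Python scripts to look and compute and a tool call to move; the robot and the scene stay as the last step left them, time stands still between calls to the robot, and variables do not carry over. Pictures are saved under pics/ and viewed, and the job is handed in when it is done.

Besides the shell and the picture viewer there is one more tool, called after "Request:" as name([rows], argument=value, ...), one row to a line, values as JSON. play_rows: Moves the arm, as the interface text tells. Its arguments: {"type":"object","properties":{"steps":{"type":"array"},"grip_force":{"type":"number"}},"required":["steps"]}

```bash
mkdir -p pics; cat > h.py <<'E'
from rig import *
import numpy as np, cv2
def w(f,p): return np.array(f["R"]).T@(np.array(p)-np.array(f["t"]))
def save(f,n): cv2.imwrite(f"pics/{n}.png",cv2.cvtColor(f["image"],cv2.COLOR_RGB2BGR))
def cloud(f):
    d=f["depth"];K=np.array(f["camera_matrix"]);v,u=np.indices(d.shape)
    P=np.stack([(u-K[0,2])/K[0,0]*d,(v-K[1,2])/K[1,1]*d,d],-1)
    return (P-np.array(f["t"]))@np.array(f["R"])
E
python3 - <<'E'
from h import *
o=get_obs();print(o)
names="oblong_tray round_tray holder_cup tealight_mid matchbox_mid candle_mid glass_mid broad_candle_mid low_glass_mid big_matchbox_mid".split()
for c in("top","scene"):
    f=grab_frame(c);save(f,c+"0");print(c,np.round(-np.array(f["R"]).T@f["t"]))
    for n in names:
        print(n,[(np.round(w(f,r["point"])).tolist(),round(r["score"],2)) for r in spot_point(f,n)[:3]])
E
```

```text
{'clock': 0.0, 'qpos': array([-1.33480176,  0.62932409,  0.03843154,  1.5183351 , -0.02704099,
        0.99625312, -0.02000402]), 'dq': array([ 0.00078773, -0.00088373, -0.00050747,  0.00214842, -0.00088305,
       -0.00022813, -0.00059809]), 'effort': array([-5.44084505e-04, -5.63405156e+01,  1.22666940e+00, -1.93444616e+01,
        1.13216811e-02,  1.08885768e-02, -2.12963940e-07]), 'position': array([192.98082195, 620.074742  , 230.41365524]), 'tcp_rot': array([-4.72243716e-01, -3.10560186e+00,  2.79473844e-03]), 'contact_force': array([-0.30334095,  0.07566448, -0.48441666]), 'wrist_torque': array([-0.01953328,  0.03123413,  0.04036107]), 'gripper_width': 1.0001987062195052}
top [ 343.  -15. 1118.]
oblong_tray [([476.0, -356.0, -3.0], 0.82), ([478.0, 349.0, 1.0], 0.26)]
round_tray [([478.0, 348.0, -1.0], 0.96)]
holder_cup [([681.0, 131.0, 51.0], 0.8), ([477.0, -358.0, -1.0], 0.64)]
tealight_mid [([430.0, -131.0, 11.0], 0.48)]
matchbox_mid [([566.0, 59.0, 3.0], 0.8), ([475.0, -357.0, 1.0], 0.29)]
candle_mid [([573.0, -65.0, 31.0], 0.74), ([430.0, -131.0, 10.0], 0.35)]
glass_mid [([431.0, 133.0, 47.0], 0.69)]
broad_candle_mid [([668.0, -111.0, 24.0], 0.77), ([682.0, 132.0, 51.0], 0.33)]
low_glass_mid [([436.0, 3.0, 30.0], 0.9)]
big_matchbox_mid [([740.0, -2.0, 6.0], 0.93)]
scene [1189. -668.  666.]
oblong_tray [([472.0, -353.0, -1.0], 0.72)]
round_tray [([478.0, 344.0, 0.0], 0.82)]
holder_cup [([681.0, 134.0, 49.0], 0.77), ([668.0, -110.0, 24.0], 0.63)]
tealight_mid [([425.0, -130.0, 12.0], 0.73), ([668.0, -114.0, 25.0], 0.53)]
matchbox_mid [([559.0, 66.0, 8.0], 0.67)]
candle_mid [([572.0, -64.0, 34.0], 0.59), ([428.0, -131.0, 13.0], 0.4)]
glass_mid [([432.0, 134.0, 44.0], 0.68), ([679.0, 133.0, 51.0], 0.38)]
broad_candle_mid [([671.0, -110.0, 24.0], 0.91)]
low_glass_mid [([434.0, 1.0, 34.0], 0.71), ([681.0, 133.0, 50.0], 0.7)]
big_matchbox_mid [([739.0, -1.0, 14.0], 0.7)]
```

View pics/top0.png

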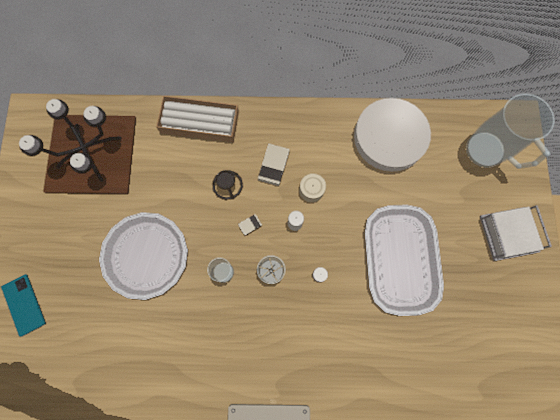

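View pics/scene0.png

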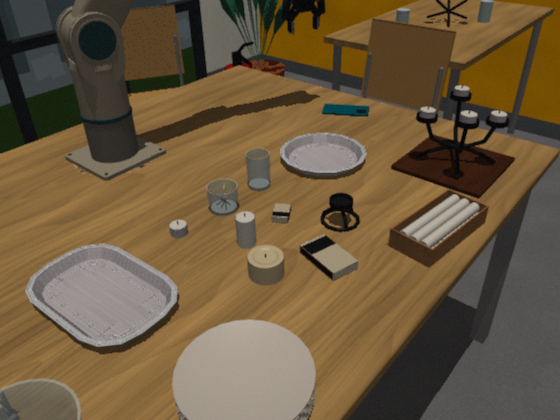

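```bash
python3 - <<'E'
from h import *
f=grab_frame("top");P=cloud(f)
def fit(n,c,r,zl,zh):
    m=(np.hypot(P[...,0]-c[0],P[...,1]-c[1])<r)&(P[...,2]>zl)&(P[...,2]<zh)&(f["depth"]>0)
    q=P[m];xy=q[:,:2].astype(np.float32)
    print(n,len(q),"mean",q.mean(0).round(1),"circ",cv2.minEnclosingCircle(xy),"rect",cv2.minAreaRect(xy), "z",np.percentile(q[:,2],[5,50,95]).round(1))
fit("tea",(430,-131),45,16,40)
fit("match",(563,62),50,10,30)
fit("candle",(572,-65),40,62,80)
fit("holder",(681,132),45,48,80)
fit("glass",(431,133),50,60,110)
fit("obl",(476,-355),200,14,30)
fit("rnd",(478,347),150,14,30)
fit("broad",(669,-111),60,38,60)
fit("low",(436,3),60,40,80)
E
```

```text
tea 164 mean [ 429.2 -130.5   22.6] circ ((429.1885070800781, -130.84622192382812), 19.06108283996582) rect ((429.2366027832031, -130.337158203125), (34.4547004699707, 34.86769485473633), 1.2962015867233276) z [19.2 22.6 26.2]
match 267 mean [563.9  61.9  14.3] circ ((564.7611083984375, 62.277374267578125), 32.491485595703125) rect ((564.5155029296875, 61.986854553222656), (37.95759582519531, 55.88417434692383), 31.74004554748535) z [11.  14.1 17.9]
candle 195 mean [571.2 -63.2  67.8] circ ((571.697509765625, -63.36415100097656), 21.0509033203125) rect ((571.7962036132812, -62.767974853515625), (39.93464279174805, 40.253448486328125), 43.94759750366211) z [64.1 68.  70.7]
holder 158 mean [681.7 130.6  52.5] circ ((680.6917114257812, 129.69680786132812), 27.307260513305664) rect ((680.4044189453125, 129.40408325195312), (50.67094039916992, 51.10576248168945), 27.00436019897461) z [48.2 50.9 59.2]
glass 152 mean [435.1 132.5  82.1] circ ((433.4059143066406, 130.19276428222656), 29.8138370513916) rect ((433.42498779296875, 130.04544067382812), (58.05503463745117, 58.05265808105469), 4.8
[... 243 characters left out ...]
 z [15.4 20.4 24.3]
rnd 1569 mean [473.3 352.7  20.3] circ ((475.0520324707031, 346.4623107910156), 118.40667724609375) rect ((475.32098388671875, 346.36962890625), (232.91734313964844, 233.2428741455078), 19.18450164794922) z [15.2 20.6 24.2]
broad 487 mean [ 669.2 -110.7   42.3] circ ((669.4458618164062, -110.47066497802734), 36.17091369628906) rect ((669.2940063476562, -111.73091888427734), (69.6642074584961, 69.55555725097656), 1.1482133865356445) z [38.8 42.2 46. ]
low 175 mean [442.2   1.   54.9] circ ((437.5043029785156, 0.7003631591796875), 36.70941162109375) rect ((437.58404541015625, 1.2447624206542969), (69.73346710205078, 72.30770874023438), 0.7058601975440979) z [41.5 57.7 62.9]
```

The top view shows the round tray at about (145,255), oblong tray (404,260), holder (227,183), small matchbox (250,225), slim candle (296,219), tall glass (220,270), low glass (270,270), tealight (320,274). All of these agree with the network points and the sizes given. Next I check the holder's legs.

```bash
python3 - <<'E'
from h import *
f=grab_frame("top");i=f["image"][155:215,195:260];a=cv2.resize(i,None,fx=6,fy=6,interpolation=cv2.INTER_CUBIC)
g=grab_frame("scene");j=g["image"][185:240,310:370];b=cv2.resize(j,(390,360),interpolation=cv2.INTER_CUBIC)
o=np.hstack([a,b]);o=np.clip(o.astype(float)*2.2,0,255).astype(np.uint8)
cv2.imwrite("pics/hold.png",o[:,:,::-1]);print(o.shape)
P=cloud(f);m=(np.hypot(P[...,0]-681,P[...,1]-131)<47)&(P[...,2]>14)&(P[...,2]<44)
print(P[m].round()[:25])
E
```

```text
(360, 780, 3)
[[710. 111.  24.]
 [710. 108.  25.]
 [712. 106.  16.]
 [705. 110.  28.]
 [707. 108.  24.]
 [709. 106.  18.]
 [697. 117.  44.]
 [704. 108.  24.]
 [685. 144.  44.]
 [686. 130.  43.]
 [683. 152.  42.]
 [686. 166.  23.]
 [685. 164.  24.]
 [685. 170.  16.]
 [684. 167.  20.]
 [683. 164.  21.]
 [683. 161.  23.]
 [682. 170.  14.]
 [681. 164.  18.]
 [681. 161.  18.]
 [674. 152.  43.]
 [674. 133.  43.]
 [671. 138.  44.]
 [657. 137.  43.]
 [660. 122.  32.]]
```

View pics/hold.png

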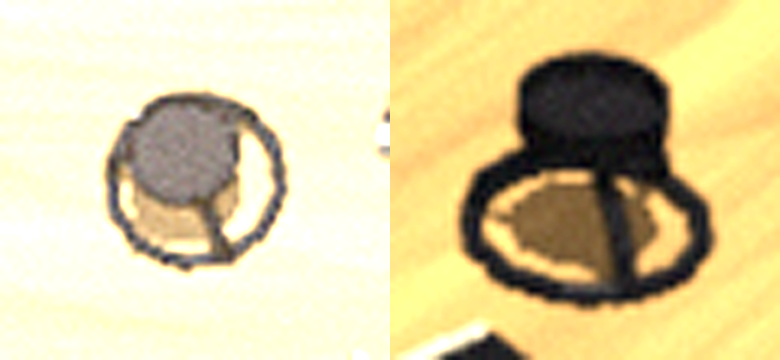

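Request:
play_rows([
  [8.5, 3, -6, 0, -0.18],
  [8.5, 6, -12, 0, -0.36],
  [8.5, 9, -18, 0, -0.54],
  [8.5, 12, -24, 0, -0.715],
  [8.5, 15, -30, 0, -0.715],
  [8.5, 18, -36, 0, -0.715],
  [8.5, 21, -42, -2, -0.715],
  [8.5, 23, -47, -4, -0.715],
  [8.5, 24, -49, -6, -0.715],
  [8.5, 24, -49, -6, -0.715],
], grip_force=30)

```text
clock: 2.5
position: [433.7, 125.8, 170.1]
tcp_rot: [-1.541, -2.737, 0.005]
contact_force: [0.3, 0.2, -0.5]
gripper_width: 0.994
```

Request:
play_rows([
  [8.5, -0.1, 0.5, -2, 0],
  [8.5, -0.1, 0.5, -6, 0],
  [8.5, -0.1, 0.5, -10, 0],
  [8.5, -0.1, 0.5, -12.5, 0],
  [8.5, -0.1, 0.5, -12.5, 0],
  [5, -0.1, 0.5, -12.5, 0],
  [5, -0.1, 0.5, -12.5, 0],
  [5, -0.1, 0.5, -12.5, 0],
  [5, -0.1, 0.5, -12.5, 0],
  [5, -0.1, 0.5, -12.5, 0],
], grip_force=40)

```text
clock: 3.75
position: [433.4, 131.3, 46.4]
tcp_rot: [1.541, 2.737, -0.002]
contact_force: [-0.6, -0.7, 7.6]
gripper_width: 0.678
```

Request:
play_rows([
  [5, 0, 0, 1, 0],
  [5, 0, 0, 3, 0],
  [5, 0, 0, 5, 0],
  [5, 0.2, 2, 6, 0],
  [5, 0.6, 6, 6, 0],
  [5, 1.0, 10, 6, 0],
  [5, 1.4, 14, 6, 0],
  [5, 1.8, 18, 6, 0],
  [5, 2.1, 22, 6, 0],
  [5, 2.3, 24.6, 6, 0],
])

```text
clock: 5.0
position: [455.9, 379.9, 107.2]
tcp_rot: [1.538, 2.739, -0.0]
contact_force: [0.2, -0.0, -2.4]
gripper_width: 0.671
```

Request:
play_rows([
  [5, 0, 0.5, 0, 0],
  [5, 0, 0.5, 0, 0],
  [5, 0, 0.5, 0, 0],
])

```text
clock: 5.38
position: [456.1, 382.9, 107.4]
tcp_rot: [1.54, 2.737, -0.002]
contact_force: [0.0, -0.5, -1.5]
gripper_width: 0.671
```

```bash
python3 - <<'E'
from h import *
print(get_obs()["position"])
for c in("top","scene"):
    f=grab_frame(c);save(f,c+"1")
    for n in ["glass_mid","round_tray"]:
        print(n,[(np.round(w(f,r["point"])).tolist(),round(r["score"],2)) for r in spot_point(f,n)[:3]])
E
```

```text
[456.06568968 382.9205398  107.42388325]
glass_mid [([454.0, 384.0, 108.0], 0.56)]
round_tray [([478.0, 346.0, -1.0], 0.72), ([455.0, 382.0, 106.0], 0.29)]
glass_mid [([454.0, 385.0, 109.0], 0.56)]
round_tray [([475.0, 345.0, 1.0], 0.75)]
```

View pics/scene1.png

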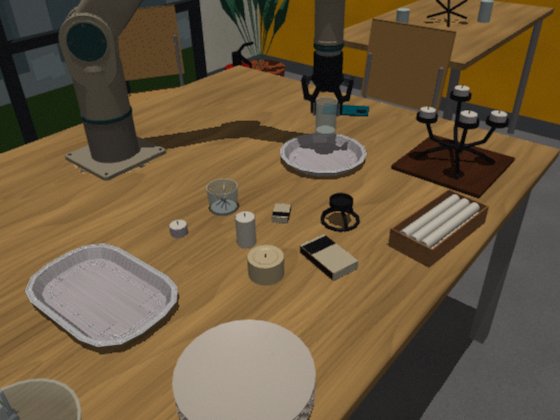

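Request:
play_rows([
  [5, 0.1, -0.6, -1.5, 0],
  [5, 0.1, -0.6, -3, 0],
  [5, 0.1, -0.6, -4, 0],
  [5, 0.1, -0.6, -5, 0],
  [5, 0.1, -0.6, -5.6, 0],
  [5, 0.1, -0.6, -5.8, 0],
  [5, 0.1, -0.6, -5.8, 0],
])

```text
clock: 6.55
position: [457.3, 378.6, 49.7]
tcp_rot: [1.539, 2.738, 0.001]
contact_force: [-0.1, -0.2, -1.7]
gripper_width: 0.674
```

Request:
play_rows([
  [5, 0, 0, -0.1, 0],
  [5, 0, 0, -0.15, 0],
  [5, 0, 0, -0.15, 0],
])

```text
clock: 6.92
position: [457.3, 378.7, 49.4]
tcp_rot: [1.539, 2.738, 0.002]
contact_force: [-2.0, -1.5, 9.3]
gripper_width: 0.674
```

Contact: the glass is on the floor. I release it and rise.

Request:
play_rows([
  [6.2, 0, 0, 0, 0],
  [7, 0, 0, 0, 0],
  [8.5, 0, 0, 0, 0],
  [8.5, 0, 0, 0, 0],
  [8.5, 0, 0, 0.5, 0],
  [8.5, 0, 0, 3, 0],
  [8.5, 0, 0, 7, 0],
  [8.5, 0, 0, 11, 0],
  [8.5, 0, 0, 11, 0],
])

```text
clock: 8.05
position: [459.4, 380.1, 163.0]
tcp_rot: [1.538, 2.736, 0.012]
contact_force: [0.2, 0.4, -0.0]
gripper_width: 0.996
```

Request:
play_rows([
  [8.5, 1.5, -5, 0, 0],
  [8.5, 3, -11, 0, 0],
  [8.5, 4.5, -17, -1, 0],
  [8.5, 6, -23, -2, 0],
  [8.5, 7.5, -29, -3, 0],
  [8.5, 9, -35, -4, 0],
  [8.5, 10.5, -40, -5, 0],
  [8.5, 11.4, -44.2, -5, 0],
  [8.5, 11.4, -44.2, -5, 0],
  [8.5, 11.4, -44.2, -5, 0],
])

```text
clock: 9.3
position: [572.7, -61.2, 112.4]
tcp_rot: [1.539, 2.737, 0.013]
contact_force: [-0.2, 0.8, 0.2]
gripper_width: 0.995
```

```bash
python3 - <<'E'
from h import *
print(get_obs()["position"])
for c in("top","scene"):
    f=grab_frame(c);save(f,c+"2")
    for n in ["glass_mid","candle_mid"]:
        print(n,[(np.round(w(f,r["point"])).tolist(),round(r["score"],2)) for r in spot_point(f,n)[:3]])
E
```

```text
[572.67578903 -61.17029063 112.40046839]
glass_mid [([456.0, 380.0, 50.0], 0.88)]
candle_mid []
glass_mid [([454.0, 380.0, 51.0], 0.8), ([669.0, -112.0, 23.0], 0.15)]
candle_mid [([569.0, -63.0, 34.0], 0.6)]
```

View pics/scene2.png

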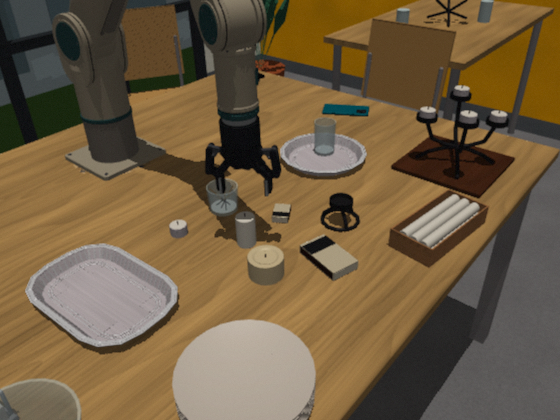

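Request:
play_rows([
  [8.5, -0.1, -0.2, -2, 0],
  [8.5, -0.1, -0.2, -5, 0],
  [8.5, -0.1, -0.2, -8, 0],
  [8.5, -0.1, -0.2, -8, 0],
  [3, -0.1, -0.2, -8, 0],
  [3, -0.1, -0.2, -8, 0],
  [3, -0.1, -0.2, -8, 0],
  [3, -0.1, -0.2, -8, 0],
  [3, -0.1, -0.2, -8, 0],
], grip_force=35)

```text
clock: 10.72
position: [573.1, -62.8, 34.5]
tcp_rot: [1.534, 2.736, 0.014]
contact_force: [-0.9, -0.1, 5.9]
gripper_width: 0.479
```

Request:
play_rows([
  [3, 0, 0, 2, 0],
  [3, 0, 0, 5, 0],
  [3, -0.8, 4, 7, 0],
  [3, -2, 10, 7, 0],
  [3, -3.2, 16, 7, 0],
  [3, -4.4, 22, 7, 0],
  [3, -5.6, 28, 7, 0],
  [3, -6.8, 33.5, 6, 0],
  [3, -7.5, 37, 5, 0],
  [3, -7.5, 37.2, 4, 0],
])

```text
clock: 11.98
position: [496.4, 313.9, 74.4]
tcp_rot: [1.526, 2.742, 0.018]
contact_force: [0.3, -0.7, -1.1]
gripper_width: 0.486
```

Request:
play_rows([
  [3, 0, 0, 0, 0],
  [3, 0, 0, 0, 0],
])

```text
clock: 12.22
position: [497.1, 312.8, 74.9]
tcp_rot: [1.528, 2.74, 0.018]
contact_force: [0.8, -0.5, -0.4]
gripper_width: 0.484
```

```bash
python3 - <<'E'
from h import *
print(get_obs()["position"])
for c in("top","scene"):
    f=grab_frame(c);save(f,c+"3")
    for n in ["glass_mid","candle_mid"]:
        print(n,[(np.round(w(f,r["point"])).tolist(),round(r["score"],2)) for r in spot_point(f,n)[:3]])
E
```

```text
[497.05335005 312.76828694  74.90135831]
glass_mid [([459.0, 376.0, 48.0], 0.95), ([670.0, -109.0, 22.0], 0.19)]
candle_mid [([500.0, 309.0, 70.0], 0.54)]
glass_mid [([738.0, 1.0, 8.0], 0.62), ([455.0, 377.0, 49.0], 0.6), ([560.0, 66.0, 7.0], 0.49)]
candle_mid [([496.0, 314.0, 78.0], 0.61)]
```

View pics/scene3.png

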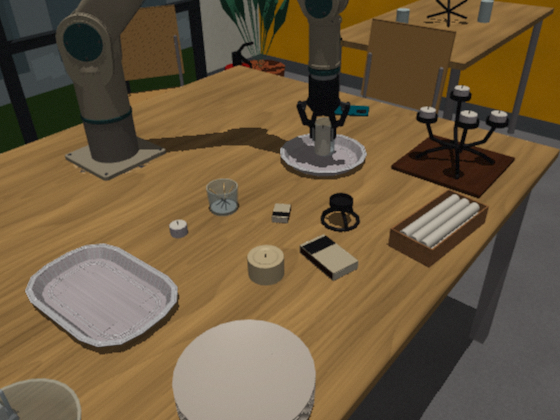

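Request:
play_rows([
  [3, 0, 0, -1.5, 0],
  [3, 0, 0, -2.7, 0],
  [3, 0, 0, -3.4, 0],
  [3, 0, 0, -3.7, 0],
  [3, 0, 0, -3.8, 0],
  [3, 0, 0, -3.8, 0],
  [3, 0, 0, -3.8, 0],
])

```text
clock: 13.4
position: [496.2, 313.0, 37.5]
tcp_rot: [1.528, 2.742, 0.017]
contact_force: [-3.2, -1.4, 7.3]
gripper_width: 0.482
```

Request:
play_rows([
  [5, 0, 0, 0, 0],
  [6, 0, 0, 0, 0],
  [7, 0, 0, 0, 0],
  [7, 0, 0, 1, 0],
  [7, 0, 0, 4, 0],
  [7, 0, 0, 8, 0],
  [7, 1.2, -4, 9, 0],
  [7, 2.6, -10, 8, 0],
  [7, 4, -15, 6, 0],
  [7, 5.4, -20, 4, 0],
])

```text
clock: 14.65
position: [551.1, 111.6, 78.0]
tcp_rot: [1.527, 2.741, 0.019]
contact_force: [0.4, 0.5, 0.3]
gripper_width: 0.818
```

Request:
play_rows([
  [7, 1.3, -4, 0, 0],
  [7, 1.3, -4, 0, 0],
  [7, 1.3, -4, 0, 0],
])

```text
clock: 15.02
position: [564.1, 72.2, 78.4]
tcp_rot: [1.527, 2.741, 0.02]
contact_force: [-0.3, 1.1, 0.1]
gripper_width: 0.819
```

```bash
python3 - <<'E'
from h import *
print(get_obs()["position"],get_obs()["tcp_rot"])
for c in("top","scene"):
    f=grab_frame(c);save(f,c+"4")
    for n in ["glass_mid","candle_mid","matchbox_mid"]:
        print(n,[(np.round(w(f,r["point"])).tolist(),round(r["score"],2)) for r in spot_point(f,n)[:3]])
E
```

```text
[564.11287445  72.24346166  78.38756152] [1.52717876 2.74114522 0.02037683]
glass_mid []
candle_mid []
matchbox_mid [([567.0, 63.0, 4.0], 0.67), ([439.0, 1.0, 30.0], 0.52)]
glass_mid [([455.0, 383.0, 49.0], 0.67)]
candle_mid [([495.0, 314.0, 36.0], 0.96)]
matchbox_mid [([560.0, 66.0, 9.0], 0.75)]
```

View pics/scene4.png

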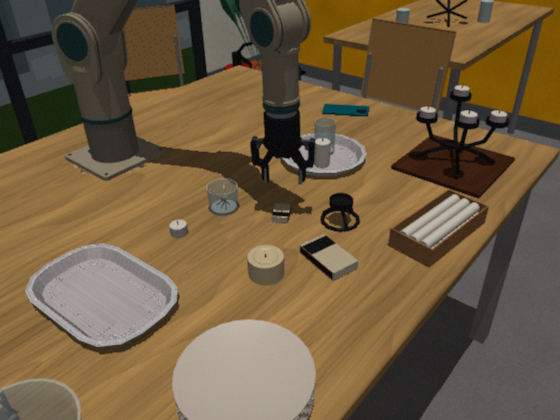

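Request:
play_rows([
  [7, 0, -1, -2, 0],
  [7, 0, -1, -5, 0],
  [7, 0, -1, -7.3, 0],
  [7, 0, -1, -7.4, 0],
  [7, 0, -1, -7.4, 0],
  [2.8, 0, -1, -7.4, 0],
  [2.8, 0, -1, -7.4, 0],
  [2.8, 0, -1, -7.4, 0],
  [2.8, 0, -1, -7.4, 0],
  [2.8, 0, -1, -7.4, 0],
], grip_force=25)

```text
clock: 16.68
position: [564.7, 62.5, 5.0]
tcp_rot: [1.525, 2.741, 0.021]
contact_force: [-0.3, 0.1, 6.3]
gripper_width: 0.423
```

Request:
play_rows([
  [2.8, 0, 0, 3, 0],
  [2.8, 0, 0, 8, 0],
  [2.8, -1, -4, 10, 0],
  [2.8, -3, -10, 10, 0],
  [2.8, -5, -16, 10, 0],
  [2.8, -7.5, -22, 10, 0],
  [2.8, -10, -28, 10, 0],
  [2.8, -12.5, -34, 9, 0],
  [2.8, -15, -40, 7, 0],
  [2.8, -15.8, -42, 5, 0],
])

```text
clock: 17.92
position: [405.1, -361.6, 55.3]
tcp_rot: [1.529, 2.736, 0.018]
contact_force: [1.6, 0.2, -0.2]
gripper_width: 0.424
```

Request:
play_rows([
  [2.8, 0, 0, 0, 0],
  [2.8, 0, 0, 0, 0],
])

```text
clock: 18.18
position: [405.3, -361.1, 55.4]
tcp_rot: [1.529, 2.736, 0.019]
contact_force: [0.2, 0.8, -1.3]
gripper_width: 0.422
```

```bash
python3 - <<'E'
from h import *
print(get_obs()["position"],get_obs()["tcp_rot"])
for c in("top","scene"):
    f=grab_frame(c);save(f,c+"5")
    for n in ["oblong_tray","matchbox_mid"]:
        print(n,[(np.round(w(f,r["point"])).tolist(),round(r["score"],2)) for r in spot_point(f,n)[:3]])
E
```

```text
[ 405.32488486 -361.06437636   55.44490582] [1.52920363 2.73579015 0.01885571]
oblong_tray [([478.0, -358.0, -2.0], 0.88)]
matchbox_mid [([405.0, -362.0, 56.0], 0.48)]
oblong_tray [([473.0, -354.0, 0.0], 0.57)]
matchbox_mid [([402.0, -359.0, 59.0], 0.73), ([424.0, -126.0, 14.0], 0.51)]
```

View pics/scene5.png

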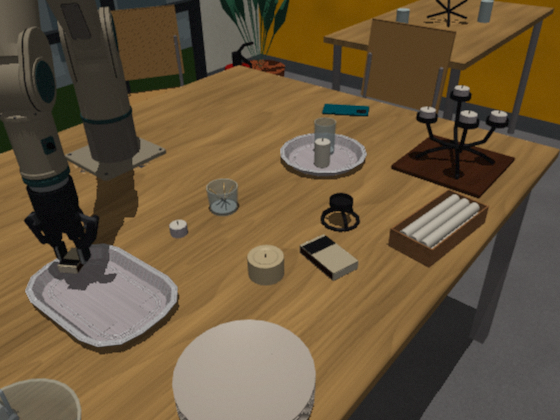

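Request:
play_rows([
  [2.8, 0.2, 0.2, -1.5, 0],
  [2.8, 0.2, 0.2, -3, 0],
  [2.8, 0.2, 0.2, -4.2, 0],
  [2.8, 0.2, 0.2, -4.7, 0],
  [2.8, 0.2, 0.2, -4.8, 0],
  [2.8, 0.2, 0.2, -4.8, 0],
])

```text
clock: 19.23
position: [407.9, -358.8, 7.6]
tcp_rot: [1.526, 2.737, 0.018]
contact_force: [-0.1, 0.0, -0.4]
gripper_width: 0.427
```

Nearly down; I go 1 mm lower, open modestly and rise.

Request:
play_rows([
  [2.8, 0, 0, -0.1, 0],
  [2.8, 0, 0, -0.1, 0],
  [4.2, 0, 0, -0.05, 0],
  [5.2, 0, 0, 0, 0],
  [5.2, 0, 0, 0.2, 0],
  [5.2, 0, 0, 3, 0],
  [5.2, 0, 0, 7, 0],
  [8.5, 0, 0, 11, 0],
  [8.5, 2, 5, 13, 0],
])

```text
clock: 20.35
position: [427.4, -313.7, 140.0]
tcp_rot: [1.535, 2.725, 0.013]
contact_force: [1.8, 0.4, 0.0]
gripper_width: 0.99
```

Request:
play_rows([
  [8.5, 2, 6, 0, 0.09],
  [8.5, 5, 12, 0, 0.18],
  [8.5, 8, 18, 0, 0.27],
  [8.5, 11, 24, 0, 0.35],
  [8.5, 14, 30, 0, 0.35],
  [8.5, 17, 35, 0, 0.35],
  [8.5, 20, 40, -1, 0.35],
  [8.5, 23, 42.8, -2, 0.35],
  [8.5, 25, 42.8, -2, 0.35],
  [8.5, 25, 42.8, -2, 0.35],
])

```text
clock: 21.6
position: [678.0, 114.3, 119.3]
tcp_rot: [1.037, 2.952, 0.015]
contact_force: [-0.6, 0.4, -0.4]
gripper_width: 0.996
```

```bash
python3 - <<'E'
from h import *
print(get_obs()["position"],get_obs()["tcp_rot"])
for c in("top","scene"):
    f=grab_frame(c);save(f,c+"6")
    for n in ["oblong_tray","matchbox_mid","holder_cup"]:
        print(n,[(np.round(w(f,r["point"])).tolist(),round(r["score"],2)) for r in spot_point(f,n)[:3]])
E
```

```text
[678.03197213 114.32189321 119.31259141] [1.03704315 2.95229733 0.01528394]
oblong_tray [([476.0, -356.0, -2.0], 0.65)]
matchbox_mid [([407.0, -359.0, 8.0], 0.68)]
holder_cup [([681.0, 132.0, 48.0], 0.68)]
oblong_tray [([472.0, -355.0, -1.0], 0.79), ([740.0, 2.0, 11.0], 0.32)]
matchbox_mid [([402.0, -354.0, 14.0], 0.84)]
holder_cup [([679.0, 132.0, 49.0], 0.7)]
```

View pics/scene6.png

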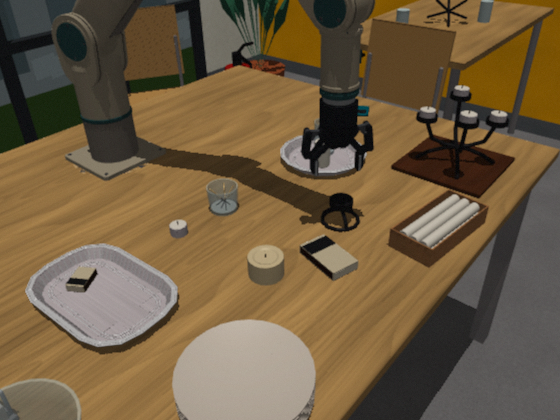

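Request:
play_rows([
  [8.5, 0.25, 1.6, 0, 0],
  [8.5, 0.25, 1.6, -2, 0],
  [8.5, 0.25, 1.6, -5, 0],
  [8.5, 0.25, 1.6, -7.5, 0],
  [8.5, 0.25, 1.6, -8.8, 0],
  [8.5, 0.25, 1.6, -8.9, 0],
  [8.5, 0.25, 1.6, -8.9, 0],
], grip_force=60)

```text
clock: 22.88
position: [680.2, 130.1, 32.0]
tcp_rot: [1.038, 2.951, 0.017]
contact_force: [-0.9, -0.7, 0.3]
gripper_width: 0.996
```

Request:
play_rows([
  [4.4, 0, 0, 0, 0],
  [4.4, 0, 0, 0, 0],
  [4.4, 0, 0, 0, 0],
  [4.4, 0, 0, 0, 0],
  [4.4, 0, 0, 0, 0],
  [4.4, 0, 0, 0, 0],
])

```text
clock: 23.62
position: [681.0, 130.2, 33.5]
tcp_rot: [1.038, 2.949, 0.019]
contact_force: [-0.5, 0.1, 5.5]
gripper_width: 0.595
```

Request:
play_rows([
  [4.4, 0, 0, 1.5, 0],
  [4.4, 0, 0, 4, 0],
  [4.4, 0, 0, 6, 0],
  [4.4, 0, 0, 8, 0],
  [4.4, 0, 0, 8, 0],
])

```text
clock: 24.25
position: [682.5, 130.4, 115.8]
tcp_rot: [1.037, 2.946, 0.022]
contact_force: [0.1, 0.2, -3.6]
gripper_width: 0.592
```

```bash
python3 - <<'E'
from h import *
print(get_obs()["position"],get_obs()["contact_force"],get_obs()["gripper_width"])
f=grab_frame("scene");save(f,"scene7")
print([(np.round(w(f,r["point"])).tolist(),round(r["score"],2)) for r in spot_point(f,"holder_cup")[:3]])
E
```

```text
[682.46130717 130.42241899 115.79302426] [ 0.08406876  0.23586912 -3.63700377] 0.5917812306415555
[([684.0, 134.0, 132.0], 0.65)]
```

View pics/scene7.png

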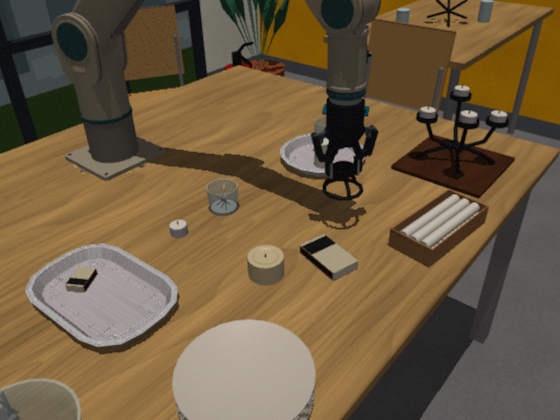

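Holder lifted upright (342,185). Carry it over.

Request:
play_rows([
  [4.4, -1, -3, 0, 0],
  [4.4, -2.5, -8, 0, 0],
  [4.4, -4.2, -13, 0, 0],
  [4.4, -6, -19, 0, 0],
  [4.4, -8, -25, 0, 0],
  [4.4, -10, -31, 0, 0],
  [4.4, -12, -37, 0, 0],
  [4.4, -14, -43, 0, 0],
  [4.4, -15.5, -47, 0, 0],
  [4.4, -15.7, -48.2, 0, 0],
])

```text
clock: 25.6
position: [519.9, -356.6, 112.1]
tcp_rot: [1.049, 2.949, 0.014]
contact_force: [0.5, 1.0, -4.4]
gripper_width: 0.591
```

Request:
play_rows([
  [4.4, 0, 0, -1, 0],
  [4.4, 0, 0, -3, 0],
  [4.4, 0, 0, -4, 0],
  [4.4, 0, 0, -4, 0],
])

```text
clock: 26.1
position: [519.8, -354.6, 70.7]
tcp_rot: [1.047, 2.953, 0.017]
contact_force: [-0.1, 0.9, -2.6]
gripper_width: 0.592
```

```bash
python3 - <<'E'
from h import *
print(get_obs()["position"],get_obs()["contact_force"],get_obs()["gripper_width"])
for c in ("top","scene"):
    f=grab_frame(c);save(f,c+"8")
    print([(np.round(w(f,r["point"])).tolist(),round(r["score"],2)) for r in spot_point(f,"holder_cup")[:3]])
E
```

```text
[ 519.81943275 -354.56556331   70.71966454] [-0.0857191   0.91173166 -2.55215569] 0.5915292014371762
[([524.0, -354.0, 88.0], 0.7)]
[([522.0, -355.0, 90.0], 0.86)]
```

View pics/scene8.png

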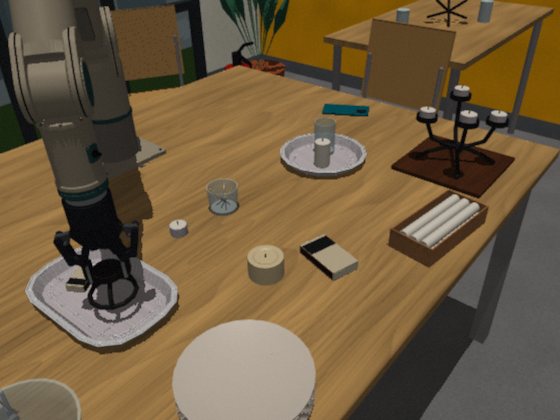

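Request:
play_rows([
  [4.4, 0.8, 0.2, -1, 0],
  [4.4, 0.8, 0.2, -2.4, 0],
  [4.4, 0.8, 0.2, -3.2, 0],
  [4.4, 0.8, 0.2, -3.4, 0],
  [4.4, 0.8, 0.2, -3.5, 0],
  [4.4, 0.8, 0.2, -3.5, 0],
])

```text
clock: 27.05
position: [528.7, -354.8, 38.0]
tcp_rot: [1.048, 2.948, 0.014]
contact_force: [-0.0, 0.2, -2.9]
gripper_width: 0.594
```

Request:
play_rows([
  [4.4, 0, 0, -0.1, 0],
  [4.4, 0, 0, -0.2, 0],
  [4.4, 0, 0, -0.2, 0],
])

```text
clock: 27.42
position: [528.9, -355.1, 36.6]
tcp_rot: [1.048, 2.947, 0.013]
contact_force: [-0.5, 0.1, 0.7]
gripper_width: 0.596
```

Request:
play_rows([
  [4.4, 0, 0, -0.1, 0],
  [5.6, 0, 0, -0.05, 0],
  [7, 0, 0, -0.05, 0],
  [8.5, 0, 0, 0, 0],
  [8.5, 0, 0, 0, 0],
  [8.5, 0, 0, 2, 0],
  [8.5, 0, 0, 6, 0],
  [8.5, 0, 0, 10, 0],
  [8.5, -2, 4, 10, 0],
  [8.5, -5, 10, 10, 0],
])

```text
clock: 28.68
position: [481.8, -259.8, 138.6]
tcp_rot: [1.049, 2.941, 0.012]
contact_force: [0.4, 1.6, -0.3]
gripper_width: 0.992
```

Request:
play_rows([
  [7, -2, 6, -2, 0],
  [7, -4.5, 12, -5, 0],
  [7, -4.7, 12.4, -6, 0],
  [7, -4.7, 12.4, -6, 0],
])

```text
clock: 29.18
position: [434.6, -134.7, 79.0]
tcp_rot: [1.046, 2.943, 0.013]
contact_force: [0.3, -0.8, 0.3]
gripper_width: 0.82
```

```bash
python3 - <<'E'
from h import *
print(get_obs()["position"],get_obs()["contact_force"],get_obs()["gripper_width"])
for c in ("top","scene"):
    f=grab_frame(c);save(f,c+"9")
    for n in ["holder_cup","tealight_mid"]:print(n,[(np.round(w(f,r["point"])).tolist(),round(r["score"],2)) for r in spot_point(f,n)[:3]])
    if c=="top":
        P=cloud(f);m=(np.hypot(P[...,0]-528,P[...,1]+355)<45)&(P[...,2]>50)&(P[...,2]<80);q=P[m]
        print(q.mean(0),cv2.minEnclosingCircle(q[:,:2].astype(np.float32)))
        q=q[q[:,2]>57];print(len(q),cv2.minEnclosingCircle(q[:,:2].astype(np.float32)))
E
```

```text
[ 434.59657398 -134.68769245   79.00284644] [ 0.25501986 -0.8348017   0.27890265] 0.8204507305164486
holder_cup [([474.0, -358.0, -1.0], 0.33)]
tealight_mid []
[ 529.79810575 -355.55990991   54.42629031] ((530.055908203125, -355.4805603027344), 27.396453857421875)
63 ((529.6466064453125, -354.708251953125), 26.554929733276367)
holder_cup [([531.0, -354.0, 55.0], 0.76)]
tealight_mid [([426.0, -129.0, 13.0], 0.62)]
```

View pics/scene9.png

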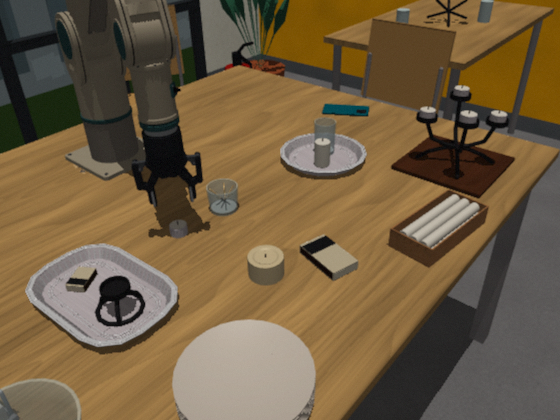

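View pics/top9.png

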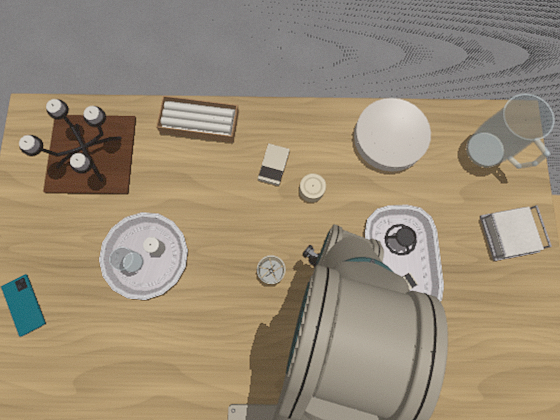

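Request:
play_rows([
  [7, -0.5, 0.4, -1, 0],
  [7, -0.5, 0.4, -3, 0],
  [7, -0.5, 0.4, -5, 0],
  [7, -0.5, 0.4, -6.8, 0],
  [7, -0.5, 0.4, -6.8, 0],
  [7, -0.5, 0.4, -6.8, 0],
], grip_force=25)

```text
clock: 30.22
position: [429.5, -133.1, 10.2]
tcp_rot: [1.053, 2.94, 0.009]
contact_force: [-0.6, -0.2, 0.5]
gripper_width: 0.819
```

Request:
play_rows([
  [7, 0, 0.3, 0, 0],
  [7, 0, 0.3, 0, 0],
  [3, 0, 0.3, 0, 0],
  [3, 0, 0.3, 0, 0],
  [3, 0, 0.3, 0, 0],
  [3, 0, 0.3, 0, 0],
  [3, 0, 0.3, 0, 0],
])

```text
clock: 31.1
position: [429.7, -130.2, 10.7]
tcp_rot: [1.053, 2.939, 0.01]
contact_force: [-0.3, 0.2, 6.4]
gripper_width: 0.443
```

Request:
play_rows([
  [3, 0, 0, 2, 0],
  [3, 0, 0, 5, 0],
  [3, 0, 0, 9, 0],
  [3, 0, 0, 10, 0],
  [3, 0, 0, 10, 0],
])

```text
clock: 31.72
position: [430.0, -129.9, 110.9]
tcp_rot: [1.052, 2.939, 0.01]
contact_force: [0.1, 0.2, -0.8]
gripper_width: 0.443
```

```bash
python3 - <<'E'
from h import *
print(get_obs()["position"],get_obs()["contact_force"],get_obs()["gripper_width"])
for c in ("top","scene"):
    f=grab_frame(c);save(f,c+"10")
    for n in ["tealight_mid"]:print(n,[(np.round(w(f,r["point"])).tolist(),round(r["score"],2)) for r in spot_point(f,n)[:3]])
E
```

```text
[ 430.04636518 -129.94172282  110.8911882 ] [ 0.13373712  0.19092439 -0.76371934] 0.44288394062151476
tealight_mid []
tealight_mid [([426.0, -130.0, 112.0], 0.84), ([473.0, -355.0, -1.0], 0.48), ([476.0, 344.0, -1.0], 0.16)]
```

View pics/scene10.png

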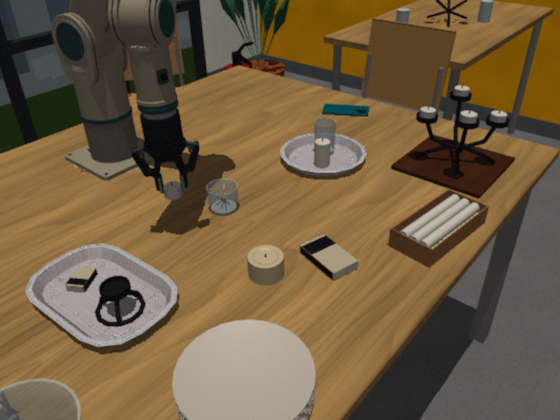

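Request:
play_rows([
  [3, 2.5, -5.5, 0, 0],
  [3, 5, -11, 0, 0],
  [3, 7.5, -17, 0, 0],
  [3, 9.5, -21.5, 0, 0],
  [3, 10, -22.4, 0, 0],
  [3, 10, -22.4, 0, 0],
  [3, 10, -22.4, 0, 0],
])

```text
clock: 32.8
position: [528.5, -351.9, 109.0]
tcp_rot: [1.054, 2.943, 0.013]
contact_force: [0.5, 0.9, 0.3]
gripper_width: 0.441
```

```bash
python3 - <<'E'
from h import *
print(get_obs()["position"])
for c in ("top","scene"):
    f=grab_frame(c);save(f,c+"11")
    for n in ["tealight_mid","holder_cup"]:print(n,[(np.round(w(f,r["point"])).tolist(),round(r["score"],2)) for r in spot_point(f,n)[:3]])
i=cv2.resize(f["image"][180:340,30:230],(800,600));cv2.imwrite("pics/c11.png",i[:,:,::-1])
E
```

```text
[ 528.52775888 -351.86504819  108.99051171]
tealight_mid [([480.0, 349.0, -2.0], 0.67), ([477.0, -358.0, -3.0], 0.42), ([456.0, 379.0, 48.0], 0.36)]
holder_cup []
tealight_mid [([526.0, -352.0, 112.0], 0.7)]
holder_cup [([530.0, -352.0, 56.0], 0.71)]
```

View pics/c11.png

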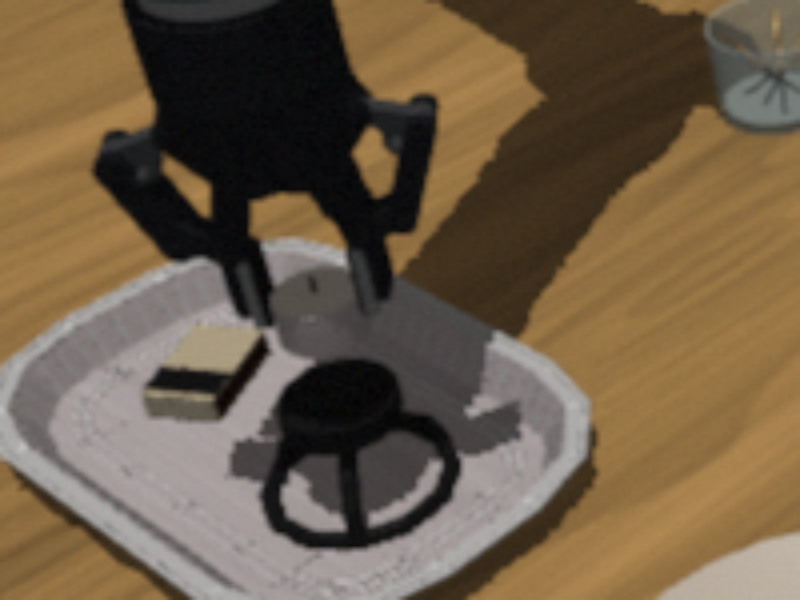

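Request:
play_rows([
  [3, 0.15, -0.3, -1, 0],
  [3, 0.15, -0.3, -2.3, 0],
  [3, 0.15, -0.3, -3.2, 0],
  [3, 0.15, -0.3, -3.2, 0],
  [3, 0.15, -0.3, -3.2, 0],
])

```text
clock: 33.72
position: [530.7, -356.5, 78.0]
tcp_rot: [1.053, 2.941, 0.01]
contact_force: [-0.6, -0.4, -0.6]
gripper_width: 0.441
```

```bash
python3 - <<'E'
from h import *
print(get_obs()["position"])
f=grab_frame("scene")
for n in ["tealight_mid","holder_cup"]:print(n,[(np.round(w(f,r["point"])).tolist(),round(r["score"],2)) for r in spot_point(f,n)[:3]])
i=cv2.resize(f["image"][250:330,70:170],(800,600),interpolation=cv2.INTER_CUBIC);cv2.imwrite("pics/c12.png",np.clip(i[:,:,::-1]*1.5,0,255))
E
```

```text
[ 530.69783201 -356.52518678   78.00356638]
tealight_mid [([528.0, -356.0, 81.0], 0.64)]
holder_cup [([532.0, -351.0, 51.0], 0.98)][ WARN:0@2.734] global loadsave.cpp:1063 imwrite_ Unsupported depth image for selected encoder is fallbacked to CV_8U.
```

View pics/c12.png

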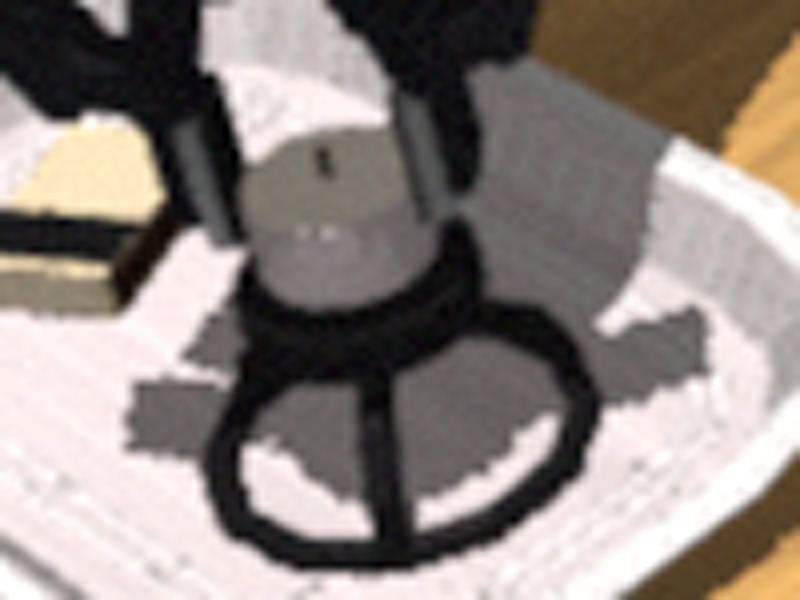

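Request:
play_rows([
  [3, 0, 0.25, 0, 0],
  [3, 0, 0.25, -0.2, 0],
  [3, 0, 0.25, -0.6, 0],
  [3, 0, 0.25, -0.9, 0],
  [3, 0, 0.25, -0.9, 0],
])

```text
clock: 34.5
position: [530.7, -353.8, 68.9]
tcp_rot: [1.053, 2.941, 0.01]
contact_force: [-0.1, -0.1, -0.2]
gripper_width: 0.442
```

```bash
python3 - <<'E'
from h import *
print(get_obs()["position"],get_obs()["contact_force"])
f=grab_frame("scene")
i=cv2.resize(f["image"][250:330,70:170],(800,600),interpolation=cv2.INTER_CUBIC);cv2.imwrite("pics/c13.png",np.clip(i[:,:,::-1]*1.5,0,255).astype(np.uint8))
E
```

```text
[ 530.70717992 -353.84621279   68.94773347] [-0.0846358  -0.14710381 -0.20727587]
```

View pics/c13.png

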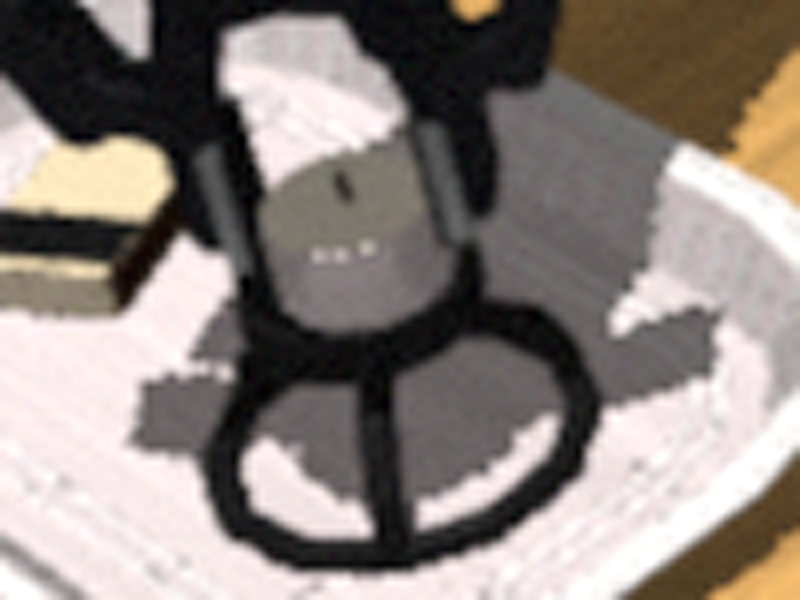

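Request:
play_rows([
  [3, -0.05, -0.05, -0.3, 0],
  [3, -0.05, -0.05, -0.5, 0],
  [3, -0.05, -0.05, -0.55, 0],
  [3, -0.05, -0.05, -0.55, 0],
])

```text
clock: 35.05
position: [530.3, -354.5, 63.6]
tcp_rot: [1.053, 2.941, 0.01]
contact_force: [-0.5, 0.6, 0.3]
gripper_width: 0.445
```

Request:
play_rows([
  [3, 0, 0, -0.08, 0],
  [3, 0, 0, -0.08, 0],
])

```text
clock: 35.3
position: [530.4, -354.5, 62.9]
tcp_rot: [1.053, 2.941, 0.01]
contact_force: [-0.2, 0.1, -0.3]
gripper_width: 0.44
```

Request:
play_rows([
  [4.2, 0, 0, 0, 0],
  [5.5, 0, 0, 0, 0],
  [6.5, 0, 0, 0.1, 0],
  [6.5, 0, 0, 1, 0],
  [6.5, 0, 0, 4, 0],
  [6.5, 0, 0, 9, 0],
  [6.5, -2, 6, 12, 0],
  [6.5, -3, 12, 13, 0],
  [6.5, -4, 18, 13, 0],
  [6.5, -5, 24, 13, 0],
])

```text
clock: 36.55
position: [480.7, -115.6, 193.8]
tcp_rot: [1.053, 2.939, 0.012]
contact_force: [2.0, 0.6, -0.3]
gripper_width: 0.758
```

Request:
play_rows([
  [6.5, -3, 6, 0, 0],
  [6.5, -3, 12, 0, 0],
  [6.5, -3, 16, 0, 0],
  [6.5, -3, 16, 0, 0],
])

```text
clock: 37.05
position: [450.6, 48.3, 194.0]
tcp_rot: [1.043, 2.943, 0.014]
contact_force: [-0.5, -0.7, 0.5]
gripper_width: 0.761
```

```bash
python3 - <<'E'
from h import *
print(get_obs()["position"],get_obs()["clock"])
names="holder_cup tealight_mid matchbox_mid candle_mid glass_mid broad_candle_mid low_glass_mid big_matchbox_mid".split()
cr=[]
for c in("top","scene"):
    f=grab_frame(c);save(f,c+"14")
    for n in names:
        print(n,[(np.round(w(f,r["point"])).tolist(),round(r["score"],2)) for r in spot_point(f,n)[:2]])
    b=f["image"][190:330,350:450] if c=="top" else f["image"][235:350,20:190]
    cr.append(cv2.resize(b,(400,560) if c=="top" else (400,271),interpolation=cv2.INTER_CUBIC))
    if c=="top":
        P=cloud(f)
        for n,cc,r,a,z in(("tea",(530,-354),35,70,85),("match",(408,-359),45,12,30),("cand",(496,313),30,66,85),("glass",(457,379),35,60,110)):
            q=P[(np.hypot(P[...,0]-cc[0],P[...,1]-cc[1])<r)&(P[...,2]>a)&(P[...,2]<z)];print(n,len(q),q.mean(0).round(1),cv2.minEnclosingCircle(q[:,:2].astype(np.float32)))
            A=np.c_[q[:,:2]-q[:,:2].mean(0),np.ones(len(q))];print("slope",np.linalg.lstsq(A,q[:,2],rcond=None)[0].round(3))
g=grab_frame("scene")["image"][105:180,270:375];cr.append(cv2.resize(g,(400,289),interpolation=cv2.INTER_CUBIC))
cv2.imwrite("pics/c14.png",np.hstack([cr[0],np.vstack(cr[1:])])[:,:,::-1])
E
```

```text
[450.58162113  48.34436739 193.95216889] 37.05
holder_cup [([533.0, -354.0, 53.0], 0.94)]
tealight_mid [([529.0, -358.0, 60.0], 0.71)]
matchbox_mid [([411.0, -359.0, 8.0], 0.68)]
candle_mid [([495.0, 311.0, 34.0], 0.73), ([742.0, -0.0, 6.0], 0.21)]
glass_mid [([458.0, 380.0, 48.0], 0.76)]
broad_candle_mid [([669.0, -112.0, 25.0], 0.77)]
low_glass_mid [([442.0, 0.0, 28.0], 0.74)]
big_matchbox_mid [([742.0, -2.0, 6.0], 0.6)]
tea 174 [ 530.6 -353.5   74.6] ((531.1673583984375, -353.82208251953125), 19.671064376831055)
slope [-8.0000e-03  1.5000e-02  7.4647e+01]
match 306 [ 408.6 -358.2   17.4] ((409.0312805175781, -358.3963317871094), 32.287418365478516)
slope [-1.7000e-02  0.0000e+00  1.7436e+01]
cand 201 [495.9 312.   71. ] ((495.80072021484375, 312.4501647949219), 20.916118621826172)
slope [7.0000e-03 1.7000e-02 7.1042e+01]
glass 296 [457.4 378.6  80.3] ((457.326416015625, 376.9800720214844), 30.542560577392578)
slope [4.2000e-02 3.0000e-03 8.0327e+01]
holder_cup [([528.0, -350.0, 52.0], 0.71)]
tealight_mid [([529.0, -353.0, 66.0], 0.84)]
matchbox_mid [([403.0, -357.0, 11.0], 0.65)]
candle_mid [([497.0, 313.0, 39.0], 0.72)]
glass_mid [([453.0, 383.0, 52.0], 0.7)]
broad_candle_mid [([669.0, -113.0, 25.0], 0.56)]
low_glass_mid [([434.0, 3.0, 36.0], 0.75)]
big_matchbox_mid [([739.0, -2.0, 12.0], 0.86)]
```

View pics/c14.png

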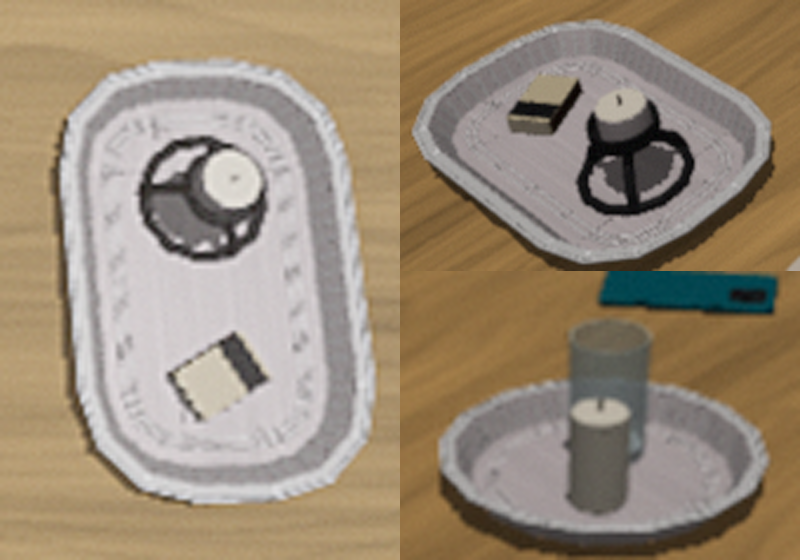

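Everything is seated. The tealight's top is at z ≈ 75 mm (76 expected) and level, the matchbox is flat, and the candle and glass stand upright inside the round tray. The other three items have not moved.

```bash
python3 - <<'E'
from h import *
print(sign_off())
E
```

```text
the job is handed in; nothing more can be done
None
```

Both kits are made up, and I handed the job in at about 37 s with the arm clear of everything. The hand-in gives no verdict, so this rests on my last pictures.

**Oblong tray:**
- The holder stands upright on the floor.
- The tealight is seated in its cup: its top was at about 75 mm (76 expected), level to about 0.02 rad. By the depth fits it sits within about 2 mm of the cup's axis.
- The small matchbox lies flat beside the holder.

**Round tray:**
- The slim candle stands upright about 40 mm from the tray's centre, its top at about 71 mm (73 expected).
- The tall glass stands upright about 35 mm from the centre, with its mid-point at 48–52 mm. It was set down on contact, not dropped.

**Left in place:** The broad candle, low glass and big matchbox read within a few millimetres of where they started.

**Disagreements:** No check failed outright. The networks' points differed by up to about 8 mm between the two cameras:
- The top camera put the tealight at 60 mm high, while depth and the scene camera put it at about 64–66 mm.
- The top camera also put the low glass 6 mm further out than at the start, while the scene camera did not.

I relied on the depth fits and the pictures for these.

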